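Check and true a tube-tray frame by its two diagonals

TASK

The corner screws of the aluminium tray frame are only nipped up, so check it for square with the hook rule: hook it over the near left corner, draw its red slide out until the brass nose sits lightly right in the inside of the far right corner and pause to take the reading, then do the same from the near right corner to the far left one, never straining the frame. Lay the rule back down on the worktop, clear of the tray, and if the two diagonals differ push the far rail gently along its length until the frame is square. Leave the other things on the worktop where they are.

Things in the scene. Friction and masses are not known exactly. Their poses are not given: they have to be found in the camera images.
- tray: Tray, fixed: blue plate 228x240 mm, top 6 mm above the worktop, with a frame of 4 aluminium rails 20 mm wide, 7 to 27 mm above the worktop. Origin under the plate's middle; +x from near to far rail, +y left, z up. Near rail bolted down at x -90, its screws at y +100 and -100. Side rails (180 mm between screws) and far rail (200 mm) turn stiffly on the 4 corner screws: a parallelogram
- near_left (a point): axis of the near left corner screw at the rails' top face, 27 mm above the worktop; fixed on the tray. Each corner is a round black boss on its screw axis, 22 mm across, as high as the rails; the hook bears on its outside, so its face stands 11 mm beyond the axis
- near_right (a point): axis of the near right corner screw at the rails' top face; fixed on the tray, boss as at near left
- far_left (a point): axis of the far left corner screw at the rails' top face; moves with the far rail. Square when at y = +100 mm in the tray's frame; starts up to 19 mm to either side. Pushed on this boss towards -y (or on the far right one towards +y), along its length, the far rail gives at about 14 N, slides over sideways and stays where it is left
- far_right (a point): axis of the far right corner screw at the rails' top face; moves with the far rail, boss as at far left. A push into a far inside corner along the diagonal begins to distort the frame at about 19 N
- rule_grip (a point): middle of the red thumb grip of the rule's slide (46 mm along the rule, 18 across, 26 high); x along the rule from hook to nose, z up. Rule: graduated steel beam 315x14x6 mm, 0.15 kg in all, standing upright on hook and nose, this point 36 mm above their lower ends, the beam's underside 16 mm above them. It balances about 55 mm from here towards the hook
- rule_hook: dark steel hook plate at the beam's end, 32 mm wide, 5 mm thick, reaching 16 mm below the beam. Origin at its lower end, in the middle of the flat face that looks along +x to the nose and bears on the outside of a corner; axes as the rule
- rule_nose: brass nose pin of the slide, upright, 10 mm across, reaching 16 mm below the beam; origin at the middle of its lower end, always 25 mm ahead (+x) of the middle of the red grip. In an inside corner of the square frame its axis stands 21 mm from the corner screw's axis
- rule_slide (a joint): how far the slide (red grip with nose) is drawn out along +x (m), 0 to 0.085; hook face to nose axis is 0.215 + this. A spring (1.6 N, and 20 N/m more) draws it home when nothing holds the hook. Equal readings on both diagonals: frame square; 1 mm of difference is about 0.73 mm of sideways sway of the far rail, towards the far end of the longer diagonal
- notes: yellow note pad 76 x 76 x 16 mm, to be left alone; origin under its middle
- dish: petri dish 58 mm across, 12 mm high, to be left alone; origin under its middle
- pen: blue-capped felt marker lying on its side, 129 mm long, 12 mm thick, to be left alone; origin at its uncapped end, z along it
- hex_key: small dark L-shaped hex key, 60 x 22 mm, 4 mm thick, to be left alone; origin at the end of its long arm

How it is judged:
On the way, in this order (a step that is already met when the one before it is completed fails the run):
1. the rule bears on the first diagonal: hook drawn against the near left corner, nose touching in the inside of the far right corner (contact force between rule_nose and tray above 2 N and contact force between rule_hook and tray above 0.5 N and horizontal distance between rule_nose and far_right below 0.024 m and horizontal distance between rule_hook and near_left below 0.02 m), for 0.3 s.
2. the rule bears on the second diagonal: hook drawn against the near right corner, nose touching in the inside of the far left corner (contact force between rule_nose and tray above 2 N and contact force between rule_hook and tray above 0.5 N and horizontal distance between rule_nose and far_left below 0.024 m and horizontal distance between rule_hook and near_right below 0.02 m), for 0.3 s.
At the end, for the whole second after the job is handed in: The frame is square (far rail within 2 mm, sideways, of its square place), and the rule lies at rest on the worktop, not touching the tray, its grip over 130 mm from the tray's middle (y of far_left in the frame of tray between 0.098 and 0.102 m and contact force between each of rule_hook, rule_nose and tray below 0.05 N and height (world z) of rule_grip below 0.041 m and horizontal distance between rule_grip and tray above 0.13 m and linear speed of rule_hook below 0.02 m/s).
It fails at once if the rule is forced: its nose or its hook presses a corner with more than 12 N (contact force between any of rule_nose, rule_hook and tray above 12 N).
It fails at once if the robot strikes or forces the frame with more than 30 N (contact force between the arm and tray above 30 N).
It fails at once if the note pad, petri dish, marker or hex key is moved more than 30 mm (distance of any of notes, dish, pen, hex_key from where it was at the start of the episode above 0.03 m).
It also fails if it takes over 72 s, if anything falls off the work surface, if the arm or the gripper's body presses on something with over 40 N, if the wrist force passes 120 N, or if a joint passes its speed limit or range.

ROBOT

A 6-joint arm with a two-finger parallel gripper is mounted at the origin on a cart in front of the work surface, level with it; the furniture and walls round the work are solid. World frame = base frame: x ahead of the robot, y to its left, z up, the work surface at z = 0. Lengths are in m, angles in rad, forces in N, time in s.
With the tool pointing down it reaches from about 0.35 to 0.775 m from the base axis. Payload 5.5 kg.
Tool frame: the origin (TCP) lies midway between the tips of the shut fingers; the grasp point (between the pads) lies env.grasp_offset behind it (env.grasp_offset is the distance from the TCP to the grasp point, in m); z points along the fingers, y is the line along which they close (so a half turn about z gives the same grasp; the last joint's range is limited). The gripper opens to 85 mm and grips with 20 to 120 N. Pads are 22 mm wide; open, the fingers measure 114 mm over their backs; the gripper's body (76 mm by 85 mm) begins 54 mm behind the grasp point. The pads swing forward as they close: fully open they stand 13 mm farther back than shut.
Start: joints at [-1.359, 0.313, 0.046, 1.304, 0, 1.431], TCP at [0.198, -0.54, 0.231] pointing down, gripper open.
Joint ranges: [-2.76, 2.76], [-0.86, 1.69], [-1.03, 1.26], [-2.2, 2.34], [-1.47, 1.5], [-3.14, 3.14]. Speed limits (rad/s): [2.57, 2.57, 3.14, 3.14, 3.14, 3.14].

INTERFACE

Orientations are given as a unit quaternion [w, x, y, z].
In Python, from workcell import monitor, viewer, order, env gives the robot as it stands.
- The arm moves only by the tool carry_out, never from a script. Its argument "plan" is a list that holds one entry, the list of rows, each a list of 7 numbers: the turn, a rotation vector about the world's x, y, z in rad, then the shift along the world's x, y, z in mm, then the finger opening in mm, from 0 to 85.4. A call has 1 to 20 rows; each row is the pose to reach, as a shift and turn from the pose commanded when the call began; what a row does not reach only later rows make up. A row lasts 1/10 s, in which the tool goes at most 50 mm and 8.59 degrees, less where a joint would pass 70% of its speed; a pose out of reach is approached as far as the arm can. A call with a gripper value outside its range is refused whole. The fingers move at their own pace and stop on an object; "squeeze" is the grip in N (left out, the last holds). Time passes only in rows, so rows that repeat a pose let the fingers close. It gives the time, the measured TCP pose, the force, the opening and the grip force at its end, in the units of the state.
- monitor.get_state(): the state, without advancing time (a new reading comes with each control period).
- viewer.read_camera(name): name is "scene" or "side" or "wrist"; returns the picture (420x560x3 uint8, red, green, blue); there is no depth.
- viewer.calibration(name): a dict with "K" (3x3 intrinsics, pixels), "eye" and "rotation" of the camera in the world. Camera axes: x right, y down, z forward; pixel columns grow to the right and rows downward; lengths in m; the calibration is good to about 2 mm. A picture is of the moment at which its call begins: read the wrist's pose just before it. calibration takes no time and is no camera call; for the wrist camera it gives the pose at the moment of the call.
- order.hand_in(): hands the job in; it is judged then, once.
The state is a dict: "clock": time; "joint_pos": joint angles; "qvel": joint speeds; "tau": joint torques, N m; "tcp_pos": TCP position; "orientation": TCP orientation; "wrist_force": force on the tool from outside, world axes, zero at the start; "ft_torque": the same for the moment, N m; "finger_gap": finger opening in m; "grip_force": force on a finger pad.
Only numpy, scipy, OpenCV 4.12 (cv2) and the standard library are available. Lean on these libraries where they do the work, as an engineer would, in place of code of your own. Each camera call takes 0.05 s, during which the arm holds its last target. There are 200 camera calls.

## Working session

There is one attempt and no reset: what is moved stays moved. The work goes in short steps, Python scripts to look and compute and a tool call to move; the robot and the scene stay as the last step left them, time stands still between calls to the robot, and variables do not carry over. Pictures are saved under pics/ and viewed, at most 10 in all, crops included, and the job is handed in when it is done.

Besides the shell and the picture viewer there is one more tool, called after "Call:" in YAML: its name, and indented under it one key for each argument. carry_out: Moves the arm, as the interface text tells. Its arguments: {"type":"object","properties":{"plan":{"type":"array","items":{"type":"array","items":{"type":"array","items":{"type":"number"}}}},"squeeze":{"type":"number"}},"required":["plan"]}

```bash
mkdir -p pics; python3 - <<'E'
from workcell import monitor, viewer, order, env
import cv2,numpy as np
s=monitor.get_state();print(s['clock'],s['tcp_pos'],s['orientation'],s['wrist_force'],s['finger_gap'],env.grasp_offset)
for n in['scene','side']:
    im=viewer.read_camera(n);cv2.imwrite(f'pics/{n}0.png',im[:,:,::-1]);c=viewer.calibration(n);print(n,c['K'].tolist() if hasattr(c['K'],'tolist') else c['K'],c['eye'],np.array(c['rotation']).round(4).tolist())
a=cv2.imread('pics/scene0.png');b=cv2.imread('pics/side0.png')
cv2.imwrite('pics/scene0b.png',cv2.resize(a,(800,600),interpolation=cv2.INTER_CUBIC))
cv2.imwrite('pics/side0b.png',cv2.resize(b,(800,600),interpolation=cv2.INTER_CUBIC))
E
```

```text
0.0 [ 0.19802624 -0.5392767   0.23040571] [-9.12533442e-04  9.84570077e-01  1.74988370e-01 -3.38907600e-05] [ 0.40663899 -0.1904483  -0.3287469 ] 0.08543421346411009 0.0187
scene [[488.7417206946946, 0.0, 282.1649885787033], [0.0, 488.7417206946946, 203.04750277047944], [0.0, 0.0, 1.0]] [-0.40133453  0.60727237  0.98677583] [0.2032, -0.4415, 0.7881, -0.3776]
side [[413.16738201817043, 0.0, 277.0850226346224], [0.0, 413.16738201817043, 210.0362815058359], [0.0, 0.0, 1.0]] [0.36436105 0.86165969 0.68075661] [0.0491, -0.0946, 0.8849, -0.4534]
```

View pics/scene0b.png

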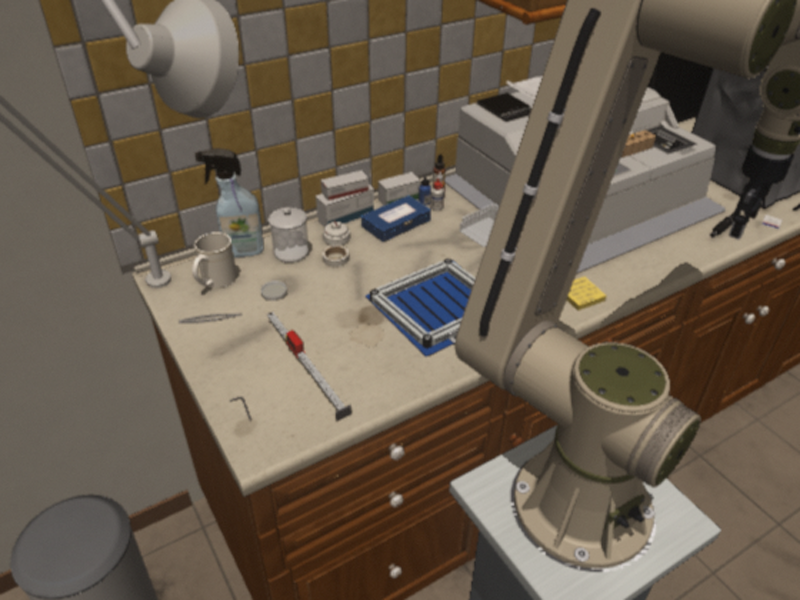

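View pics/side0b.png

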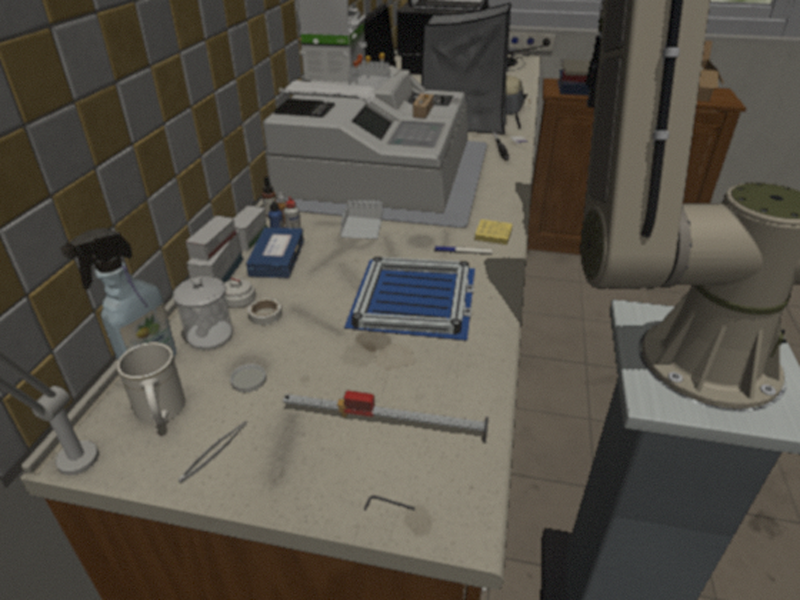

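```bash
cat > h.py <<'E'
from workcell import monitor, viewer, order, env
import cv2,numpy as np
from scipy.spatial.transform import Rotation as R
def rot(q): return R.from_quat(np.roll(q,-1)).as_matrix()
def px(c,u,v,z,s=1.):
    K=np.array(c['K']);d=rot(c['rotation'])@np.linalg.solve(K,[u*s,v*s,1]);e=np.array(c['eye'])
    return e+d*(z-e[2])/d[2]
def proj(c,p):
    q=np.array(c['K'])@rot(c['rotation']).T@(np.array(p)-c['eye']);return q[:2]/q[2]
E
python3 - <<'E'
from h import *
s=.7
c=viewer.calibration('side')
for n,u,v,z in[('NL',458,327,.027),('NR',467,264,.027),('FL',362,322,.027),('FR',375,262,.027),('hook',486,437,0),('hooktop',486,420,.025),('griptop',360,395,.049),('beamend',288,398,.02),('notes',493,232,.01),('penL',435,248,0),('penR',490,252,0),('dish',248,377,.01),('hexa',413,508,0),('hexb',368,500,0)]:
    print(n,px(c,u,v,z,s).round(3))
c=viewer.calibration('scene');print()
for n,u,v,z in[('NL',428,340,.027),('FL',375,295,.027),('FR',448,266,.027),('hook',343,415,0),('grip',295,340,.045),('end',271,315,.02)]:
    print(n,px(c,u,v,z,s).round(3))
w=viewer.calibration('wrist');S=monitor.get_state();T=rot(S['orientation'])
print(w['K'],(T.T@(w['eye']-S['tcp_pos'])).round(3),(T.T@rot(w['rotation'])).round(3).tolist())
E
```

```text
NL [0.432 0.031 0.027]
NR [ 0.441 -0.182  0.027]
FL [0.603 0.053 0.027]
FR [ 0.629 -0.15   0.027]
hook [0.36  0.251 0.   ]
hooktop [0.363 0.241 0.025]
griptop [0.552 0.253 0.049]
beamend [0.669 0.255 0.02 ]
notes [ 0.4  -0.36  0.01]
penL [ 0.522 -0.277  0.   ]
penR [ 0.4   -0.286  0.   ]
dish [0.755 0.214 0.01 ]
hexa [0.443 0.394 0.   ]
hexb [0.505 0.394 0.   ]

NL [0.431 0.017 0.027]
FL [0.608 0.037 0.027]
FR [ 0.612 -0.157  0.027]
hook [0.368 0.244 0.   ]
grip [0.55  0.251 0.045]
end [0.67  0.252 0.02 ]
[[350.93646157   0.         276.97237297]
 [  0.         350.93646157 210.13750187]
 [  0.           0.           1.        ]] [ 0.075 -0.    -0.142] [[-0.001, -0.956, -0.295], [1.0, -0.001, -0.001], [0.001, -0.295, 0.956]]
```

Call:
carry_out:
  plan:
    - [[0,0,2.79,382,480,30,85],[0,0,2.79,382,480,30,85],[0,0,2.79,382,480,30,85],[0,0,2.79,382,480,30,85],[0,0,2.79,382,480,30,85],[0,0,2.79,382,480,30,85],[0,0,2.79,382,480,30,85],[0,0,2.79,382,480,30,85],[0,0,2.79,382,480,30,85],[0,0,2.79,382,480,30,85],[0,0,2.79,382,480,30,85],[0,0,2.79,382,480,30,85],[0,0,2.79,382,480,30,85],[0,0,2.79,382,480,30,85],[0,0,2.79,382,480,30,85],[0,0,2.79,382,480,30,85],[0,0,2.79,382,480,30,85],[0,0,2.79,382,480,30,85],[0,0,2.79,382,480,30,85],[0,0,2.79,382,480,30,85]]

```text
clock: 2.1
tcp_pos: [0.5799, -0.0597, 0.2608]
orientation: [-0.001, -0.0, 1.0, 0.0]
wrist_force: [0.4, -0.2, -0.4]
finger_gap: 0.0852
grip_force: 0.0
```

```bash
python3 - <<'E'
from h import *
import pickle
c=viewer.calibration('wrist');im=viewer.read_camera('wrist')[:,:,::-1]
s=monitor.get_state();print(s['tcp_pos'],R.from_matrix(rot(s['orientation'])).as_euler('xyz',degrees=True),s['joint_pos'])
pickle.dump(c,open('w1.pkl','wb'))
cv2.imwrite('pics/w1.png',im);
cv2.imwrite('pics/w1b.png',cv2.resize(im,(800,600),interpolation=cv2.INTER_CUBIC))
E
```

```text
[ 0.57990919 -0.05976944  0.2608926 ] [ 1.79981846e+02 -4.94866449e-02  1.79896281e+02] [-2.40418258e-01  3.24369081e-01  1.33567962e-01  1.38090933e+00
  1.03734912e-04 -2.38607939e-01]
```

View pics/w1b.png

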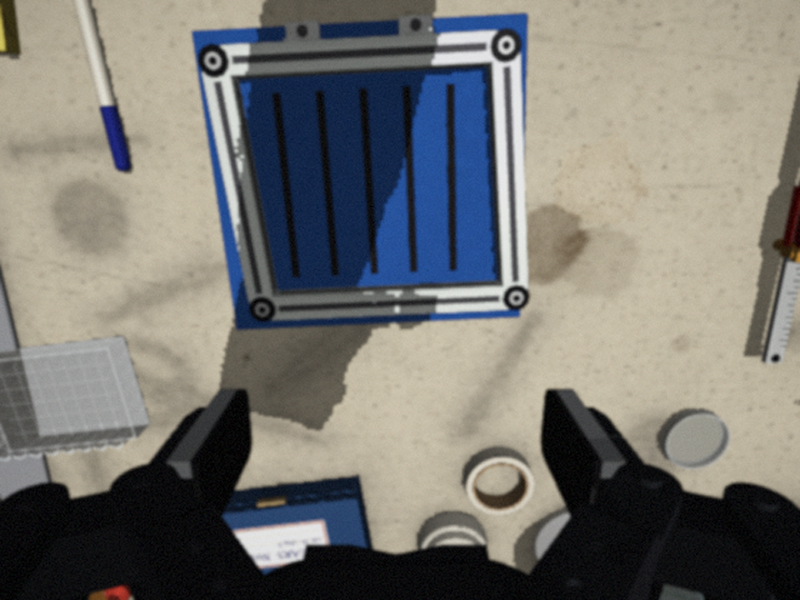

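```bash
cat >> h.py <<'E'
from scipy.optimize import least_squares
def refine(im,u,v,r=14):
    g=cv2.cvtColor(im,cv2.COLOR_BGR2GRAY);u,v=int(u),int(v)
    p=cv2.resize(g[v-r:v+r+1,u-r:u+r+1],None,fx=4,fy=4,interpolation=cv2.INTER_CUBIC)
    k=cv2.HoughCircles(cv2.medianBlur(p,5),cv2.HOUGH_GRADIENT,1,200,param1=100,param2=8,minRadius=28,maxRadius=50)
    return (u-r+(k[0,0,0]-1.5)/4,v-r+(k[0,0,1]-1.5)/4,k[0,0,2]/4) if k is not None else (u,v,0)
def model(q): # tray x,y,yaw,sway -> NL,NR,FL,FR
    x,y,t,d=q;X=-.09+np.sqrt(.18**2-d*d)
    P=np.array([[-.09,.1],[-.09,-.1],[X,.1+d],[X,-.1+d]])
    return P@np.array([[np.cos(t),np.sin(t)],[-np.sin(t),np.cos(t)]])+[x,y]
E
python3 - <<'E'
from h import *
import pickle
c=pickle.load(open('w1.pkl','rb'));im=cv2.imread('pics/w1.png')
a=[]
for u,v in[(506,45),(213,60),(515,297),(262,308)]:
    r=refine(im,u*.7,v*.7);print(u*.7,v*.7,r);a.append([px(c,u,v,.027,.7)[:2],px(c,r[0],r[1],.027)[:2]])
a=np.array(a)
for k in(0,1):
    f=least_squares(lambda q:(model(q)-a[:,k]).ravel(),[.52,-.06,.05,0]);print(f.x,(f.fun*1e3).round(1));print(model(f.x).round(4).tolist())
print('rule end top',px(c,773,360,.022,.7),'grip',px(c,800,215,.03,.7),px(c,778,248,.022,.7))
E
```

```text
354.2 31.499999999999996 (np.float32(354.25), np.float32(32.0), np.float32(11.225))
149.1 42.0 (np.float32(148.0), np.float32(42.75), np.float32(11.225))
360.5 207.89999999999998 (np.float32(361.25), np.float32(207.5), np.float32(8.4))
183.39999999999998 215.6 (np.float32(183.5), np.float32(216.25), np.float32(8.45))
[ 0.53316665 -0.08039256  0.04531705  0.01088618] [-0.3  0.1 -0.5 -0.2  0.3  0.6  0.5 -0.5]
[[0.4387, 0.0154], [0.4478, -0.1844], [0.6177, 0.0344], [0.6268, -0.1654]]
[ 0.5335586  -0.08063676  0.04874648  0.01127386] [-0.7 -0.5 -0.4  0.4  0.7  0.2  0.4 -0.1]
[[0.4388, 0.0149], [0.4485, -0.1849], [0.6177, 0.0349], [0.6274, -0.1649]]
rule end top [0.67352488 0.25204749 0.022     ] grip [0.55336241 0.23958461 0.03      ] [0.57970632 0.23506788 0.022     ]
```

Call:
carry_out:
  plan:
    - [[0,0,0,-10,255,-40,60],[0,0,0,-10,255,-40,60],[0,0,0,-10,255,-40,60],[0,0,0,-10,255,-40,60],[0,0,0,-10,255,-40,60],[0,0,0,-10,255,-40,60],[0,0,0,-10,255,-40,60],[0,0,0,-10,255,-40,60]]

```text
clock: 2.95
tcp_pos: [0.5702, 0.1945, 0.2213]
orientation: [-0.0, 0.0, 1.0, -0.0]
wrist_force: [1.1, -0.8, -0.6]
finger_gap: 0.06
grip_force: 0.0
```

```bash
python3 - <<'E'
from h import *
import pickle
c=viewer.calibration('wrist');im=viewer.read_camera('wrist')[:,:,::-1]
s=monitor.get_state();print(s['tcp_pos'],R.from_matrix(rot(s['orientation'])).as_euler('xyz',degrees=True),s['finger_gap'])
pickle.dump(c,open('w2.pkl','wb'))
cv2.imwrite('pics/w2.png',im);
cv2.imwrite('pics/w2b.png',cv2.resize(im,(800,600),interpolation=cv2.INTER_CUBIC))
E
```

```text
[0.57043094 0.1939084  0.22151474] [-1.79978033e+02  1.22188701e-02  1.79891903e+02] 0.060020411075538106
```

View pics/w2b.png

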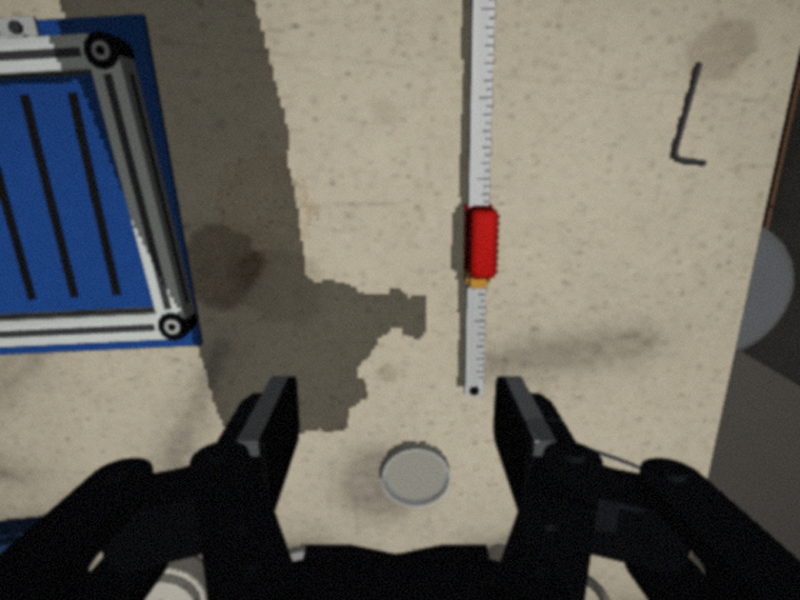

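```bash
python3 - <<'E'
from h import *
import pickle
c=pickle.load(open('w2.pkl','rb'))
im=cv2.imread('pics/w2.png')
for u,v in[(101,49),(172,325)]:
    r=refine(im,u*.7,v*.7);print(r,px(c,u,v,.027,.7),px(c,r[0],r[1],.027))
hsv=cv2.cvtColor(im,cv2.COLOR_BGR2HSV)
m=((hsv[...,0]<8)|(hsv[...,0]>172))&(hsv[...,1]>150)&(hsv[...,2]>60)
m[:120]=0;m[220:]=0
ys,xs=np.nonzero(m);print(xs.min(),xs.max(),ys.min(),ys.max(),xs.mean(),ys.mean())
mb=m&(hsv[...,2]>150);y2,x2=np.nonzero(mb);print('bright',x2.min(),x2.max(),y2.min(),y2.max(),x2.mean(),y2.mean())
print('grip mean@.036',px(c,xs.mean(),ys.mean(),.04),'top',px(c,x2.mean(),y2.mean(),.049))
a=px(c,486,0,.022,.7);b=px(c,474,390,.022,.7);print(a,b,np.degrees(np.arctan2(*(b-a)[1::-1])))
for u,v in[(700,64),(674,158),(705,163)]:print('hex',px(c,u,v,.004,.7))
print('dish',px(c,415,475,.012,.7))
E
```

```text
(70, 34, 0) [0.43825097 0.01584566 0.027     ] [0.43801434 0.01528048 0.027     ]
(np.float32(119.0), np.float32(226.0), np.float32(8.025)) [0.61643712 0.03505709 0.027     ] [0.61481368 0.03385199 0.027     ]
325 348 143 194 337.7906976744186 169.24584717607974
bright 333 346 149 192 339.14132379248656 169.6654740608229
grip mean@.036 [0.55451966 0.25105374 0.04      ] top [0.55321922 0.25071542 0.049     ]
[0.41115918 0.24900803 0.022     ] [0.67082987 0.25335442 0.022     ] 0.9589327088360545
hex [0.44399281 0.39382413 0.004     ]
hex [0.50316367 0.3864416  0.004     ]
hex [0.50652986 0.40841844 0.004     ]
dish [0.7533718  0.21003329 0.012     ]
```

Call:
carry_out:
  plan:
    - [[0,0,0.019,-17,56,-100,50],[0,0,0.019,-17,56,-100,50],[0,0,0.019,-17,56,-100,50],[0,0,0.019,-17,56,-140,50],[0,0,0.019,-17,56,-180,50],[0,0,0.019,-17,56,-199,50],[0,0,0.019,-17,56,-199,50],[0,0,0.019,-17,56,-199,10],[0,0,0.019,-17,56,-199,10],[0,0,0.019,-17,56,-199,10],[0,0,0.019,-17,56,-199,10],[0,0,0.019,-17,56,-199,10],[0,0,0.019,-17,56,-199,10]]
  squeeze: 50

```text
clock: 4.3
tcp_pos: [0.5553, 0.2511, 0.0248]
orientation: [0.002, -0.009, 1.0, 0.0]
wrist_force: [2.0, -1.8, 7.0]
finger_gap: 0.0169
grip_force: 49.9
```

Call:
carry_out:
  plan:
    - [[0,0,0,0,0,20,10],[0,0,0,0,0,50,10],[0,0,0,0,0,80,10],[0,0,0,0,0,80,10],[0,0,0,0,0,80,10],[0,0,0,0,0,80,10]]

```text
clock: 4.9
tcp_pos: [0.5523, 0.251, 0.1013]
orientation: [-0.001, -0.01, 1.0, -0.0]
wrist_force: [-0.1, 0.1, -1.4]
finger_gap: 0.017
grip_force: 49.0
```

```bash
python3 - <<'E'
from h import *
s=monitor.get_state();print(s['tcp_pos'],R.from_matrix(rot(s['orientation'])).as_euler('xyz',degrees=True),s['wrist_force'],s['ft_torque'],s['joint_pos'])
im=viewer.read_camera('side')[:,:,::-1];cv2.imwrite('pics/s2.png',im)
cv2.imwrite('pics/s2b.png',cv2.resize(im[160:370,130:410],(800,600),interpolation=cv2.INTER_CUBIC))
E
```

```text
[0.55225677 0.25101388 0.1013409 ] [-1.79980439e+02 -9.39468318e-02 -1.78890323e+02] [-0.10757731  0.08474316 -1.40618586] [-0.01417185 -0.03741898 -0.03336036] [ 2.94289228e-01  4.40530080e-01 -9.23883650e-02  1.03954867e+00
  1.16547836e-04  2.74921328e-01]
```

View pics/s2b.png

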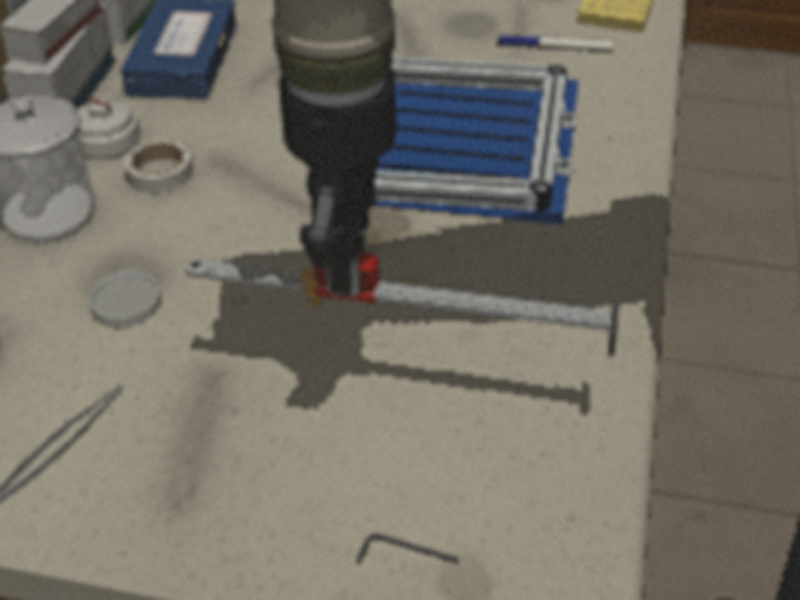

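```bash
python3 - <<'E'
from h import *
c=viewer.calibration('side')
f=lambda u,v,z:px(c,130+u/2.857,160+v/2.857,z).round(4)
print('hook bot',f(611,353,.0765),'hook top',f(614,303,.1),'end',f(197,266,.0985))
print('grip nose side bottom',f(316,298,.0995))
for k in ([.3625,.2465,.0765],[.3625,.2465,.0985],[.677,.2522,.0985],[.553,.2507,.1255]):
    p=proj(c,k);print((p-[130,160])*2.857)
E
```

```text
hook bot [0.3585 0.2598 0.0765] hook top [0.3607 0.2339 0.1   ] end [0.6646 0.2576 0.0985]
grip nose side bottom [0.5688 0.273  0.0995]
[606.91515478 338.82215533]
[609.77879808 316.39402368]
[183.9240244  258.90026809]
[344.21394201 253.30546656]
```

```bash
cat >> h.py <<'E'
Q=[.5334,-.0806,.047,.0111]
def pocket(c,a,b):
    # point 15 mm inside from line c->a and c->b
    e=(a-c)/np.linalg.norm(a-c);f=(b-c)/np.linalg.norm(b-c);s=np.sqrt(1-(e@f)**2)
    return c+(e+f)*.015/s
def diag(q):
    NL,NR,FL,FR=model(q);out=[]
    for h,n,o in((NL,FR,(FL,NR)),(NR,FL,(FR,NL))):
        p=pocket(n,*o);u=(p-h)/np.linalg.norm(p-h)
        out.append((h,n,p,u,np.linalg.norm(p-h)+.011-.215,np.linalg.norm(p-n)))
    return out
E
python3 - <<'E'
from h import *
for h,n,p,u,sl,dn in diag(Q):
    st=h+u*(.19-.018);en=p-u*.025
    print('hook',h.round(4),'u',u.round(3),'yaw',np.arctan2(u[1],u[0]).round(4),'slide',sl.round(4),dn.round(4),'start TCP',st.round(4),'end',en.round(4))
E
```

```text
hook [0.4388 0.0151] u [ 0.719 -0.695] yaw -0.7683 slide 0.0361 0.0206 start TCP [ 0.5625 -0.1045] end [ 0.5935 -0.1344]
hook [ 0.4482 -0.1847] u [0.608 0.794] yaw 0.9169 slide 0.0513 0.0219 start TCP [ 0.5528 -0.0482] end [ 0.5883 -0.0019]
```

Call:
carry_out:
  plan:
    - [[0,0,-0.08,1,-36,0,10],[0,0,-0.16,2,-72,0,10],[0,0,-0.24,3,-108,0,10],[0,0,-0.32,4,-144,0,10],[0,0,-0.4,5,-180,0,10],[0,0,-0.48,6,-216,0,10],[0,0,-0.56,7,-252,0,10],[0,0,-0.64,8,-288,0,10],[0,0,-0.72,9,-324,0,10],[0,0,-0.786,9.5,-355.5,0,10],[0,0,-0.786,9.5,-355.5,-15,10],[0,0,-0.786,9.5,-355.5,-30,10],[0,0,-0.786,9.5,-355.5,-35,10],[0,0,-0.786,9.5,-355.5,-35,10],[0,0,-0.786,9.5,-355.5,-35,10]]

```text
clock: 6.45
tcp_pos: [0.5625, -0.104, 0.0672]
orientation: [-0.0, 0.374, 0.927, 0.0]
wrist_force: [-0.5, -1.2, -1.1]
finger_gap: 0.0172
grip_force: 49.1
```

```bash
python3 - <<'E'
from h import *
s=monitor.get_state();print(s['tcp_pos'],R.from_matrix(rot(s['orientation'])).as_euler('xyz',degrees=True),s['wrist_force'],s['ft_torque'],s['joint_pos'])
im=viewer.read_camera('side')[:,:,::-1];cv2.imwrite('pics/s3.png',im)
b=viewer.read_camera('wrist')[:,:,::-1];cv2.imwrite('pics/w3.png',b)
a=cv2.resize(im[150:260,220:360],(560,440),interpolation=cv2.INTER_CUBIC)
o=np.zeros((600,800,3),np.uint8);o[:300,:382]=cv2.resize(a,(382,300));o[300:,:400]=cv2.resize(b,(400,300))
o[:600,400:]=cv2.resize(b[0:315,180:390],(400,600),interpolation=cv2.INTER_CUBIC)
cv2.imwrite('pics/s3b.png',o)
E
```

```text
[ 0.56251432 -0.1040068   0.06721695] [-1.79990564e+02 -3.28599392e-02  1.36092375e+02] [-0.46072417 -1.17491857 -1.1055228 ] [-0.03906193 -0.07649099  0.00052067] [-3.23191072e-01  4.07994069e-01 -2.35517837e-01  9.27873155e-01
  9.71271988e-05  4.43141477e-01]
```

View pics/s3b.png

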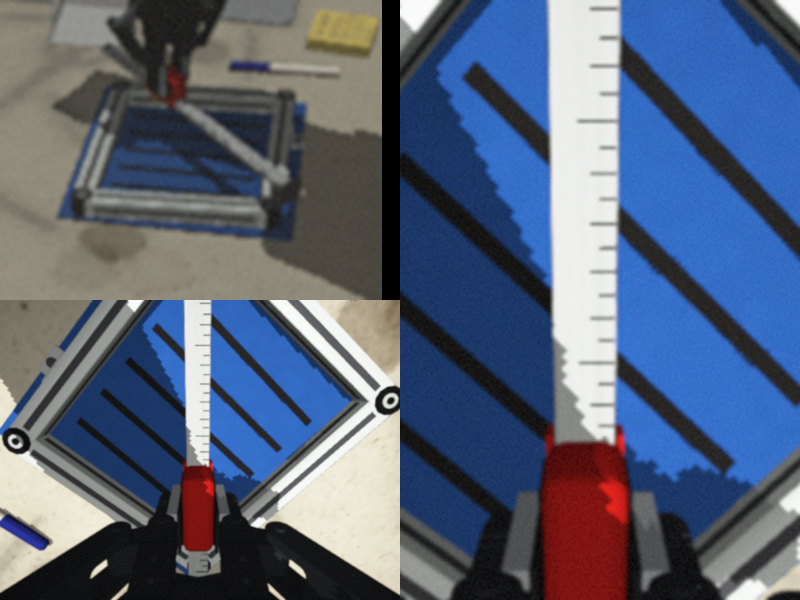

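Call:
carry_out:
  plan:
    - [[0,0,0,0,0,-12,10],[0,0,0,0,0,-25,10],[0,0,0,0,0,-25,10],[0,0,0,0,0,-25,10],[0,0,0,2.9,-2.8,-25,10],[0,0,0,5.8,-5.6,-25,10],[0,0,0,8.6,-8.3,-25,10],[0,0,0,11.5,-11.1,-25,10],[0,0,0,14.4,-13.9,-25,10],[0,0,0,17.3,-16.7,-25,10],[0,0,0,20.1,-19.5,-25,10],[0,0,0,23,-22.2,-25,10],[0,0,0,25.9,-25,-25,10],[0,0,0,25.9,-25,-25,10],[0,0,0,25.9,-25,-25,10]]

```text
clock: 8.05
tcp_pos: [0.5886, -0.1294, 0.0423]
orientation: [0.0, 0.374, 0.927, 0.0]
wrist_force: [-1.0, 1.6, -1.3]
finger_gap: 0.0169
grip_force: 49.2
```

Call:
carry_out:
  plan:
    - [[0,0,0,0.7,-0.7,0,10],[0,0,0,1.4,-1.4,0,10],[0,0,0,2.2,-2.1,0,10],[0,0,0,2.9,-2.8,0,10],[0,0,0,3.6,-3.5,0,10],[0,0,0,3.6,-3.5,0,10],[0,0,0,3.6,-3.5,0,10]]

```text
clock: 8.75
tcp_pos: [0.5923, -0.1329, 0.0424]
orientation: [0.0, 0.374, 0.927, 0.0]
wrist_force: [-0.5, 2.0, -1.0]
finger_gap: 0.0176
grip_force: 49.2
```

Call:
carry_out:
  plan:
    - [[0,0,0,0.7,-0.7,0,10],[0,0,0,1.4,-1.4,0,10],[0,0,0,2.2,-2.1,0,10],[0,0,0,2.2,-2.1,0,10],[0,0,0,2.2,-2.1,0,10]]

```text
clock: 9.25
tcp_pos: [0.594, -0.1345, 0.0421]
orientation: [-0.0, 0.374, 0.927, 0.0]
wrist_force: [-2.0, 4.6, -0.5]
finger_gap: 0.0168
grip_force: 49.3
```

Call:
carry_out:
  plan:
    - [[0,0,0,0.6,0,0,10],[0,0,0,1.2,-0.2,0,10],[0,0,0,1.6,-0.4,0,10],[0,0,0,1.6,-0.4,0,10],[0,0,0,1.6,-0.4,0,10]]

```text
clock: 9.75
tcp_pos: [0.5942, -0.1345, 0.042]
orientation: [-0.002, 0.374, 0.927, -0.0]
wrist_force: [-6.1, 5.8, 0.9]
finger_gap: 0.0167
grip_force: 49.6
```

Call:
carry_out:
  plan:
    - [[0,0,0,0,0,0,10],[0,0,0,0,0,0,10],[0,0,0,0,0,0,10],[0,0,0,0,0,0,10],[0,0,0,0,0,0,10]]

```text
clock: 10.25
tcp_pos: [0.5942, -0.1346, 0.042]
orientation: [-0.002, 0.374, 0.927, -0.0]
wrist_force: [-6.6, 5.1, -0.1]
finger_gap: 0.0169
grip_force: 49.6
```

Call:
carry_out:
  plan:
    - [[0,0,0,-2,2,0,10],[0,0,0,-6,6,0,10],[0,0,0,-10,10,0,10],[0,0,0,-14,14,0,10],[0,0,0,-18,18,0,10],[0,0,0,-22,22,0,10],[0,0,0,-26,26,0,10],[0,0,0,-30,29,0,10],[0,0,0,-34,33,0,10],[0,0,0,-34,33,0,10],[0,0,0,-34,33,30,10],[0,0,0,-34,33,60,10],[0,0,0,-34,33,60,10]]

```text
clock: 11.55
tcp_pos: [0.5654, -0.1035, 0.1068]
orientation: [0.004, 0.374, 0.927, 0.0]
wrist_force: [0.4, 0.4, -1.3]
finger_gap: 0.0171
grip_force: 49.3
```

Call:
carry_out:
  plan:
    - [[0,0,0.12,-1,4,0,10],[0,0,0.24,-2,8,0,10],[0,0,0.36,-3,12,0,10],[0,0,0.48,-4,16,0,10],[0,0,0.6,-5,20,0,10],[0,0,0.72,-6,24,0,10],[0,0,0.84,-7,28,0,10],[0,0,0.96,-8,32,0,10],[0,0,1.08,-9,36,0,10],[0,0,1.2,-9,40,0,10],[0,0,1.32,-9,44,0,10],[0,0,1.44,-9,48,0,10],[0,0,1.56,-9,52,0,10],[0,0,1.685,-9,54.3,0,10],[0,0,1.685,-9,54.3,-15,10],[0,0,1.685,-9,54.3,-30,10],[0,0,1.685,-9,54.3,-35,10],[0,0,1.685,-9,54.3,-35,10],[0,0,1.685,-9,54.3,-35,10]]

```text
clock: 13.45
tcp_pos: [0.5532, -0.0481, 0.0675]
orientation: [0.0, -0.443, 0.896, -0.0]
wrist_force: [0.2, 0.3, -1.7]
finger_gap: 0.0171
grip_force: 49.1
```

```bash
python3 - <<'E'
from h import *
s=monitor.get_state();print(s['tcp_pos'],R.from_matrix(rot(s['orientation'])).as_euler('xyz',degrees=True),s['wrist_force'],s['ft_torque'],s['joint_pos'])
im=viewer.read_camera('side')[:,:,::-1];cv2.imwrite('pics/s4.png',im)
b=viewer.read_camera('wrist')[:,:,::-1];cv2.imwrite('pics/w4.png',b)
o=np.zeros((600,800,3),np.uint8);o[:300,:382]=cv2.resize(im[150:260,220:360],(382,300));o[300:,:400]=cv2.resize(b,(400,300))
o[:600,400:]=cv2.resize(b[0:315,180:390],(400,600),interpolation=cv2.INTER_CUBIC)
cv2.imwrite('pics/s4b.png',o)
E
```

```text
[ 0.55316352 -0.0481165   0.06746375] [-1.79995621e+02  7.85146894e-03 -1.27394916e+02] [ 0.2016482   0.30567606 -1.68486451] [ 0.07472999 -0.06313848  0.00471859] [-2.31398926e-01  3.78548120e-01 -2.80556685e-01  9.11565737e-01
  9.37992838e-05 -1.14953084e+00]
```

View pics/s4b.png

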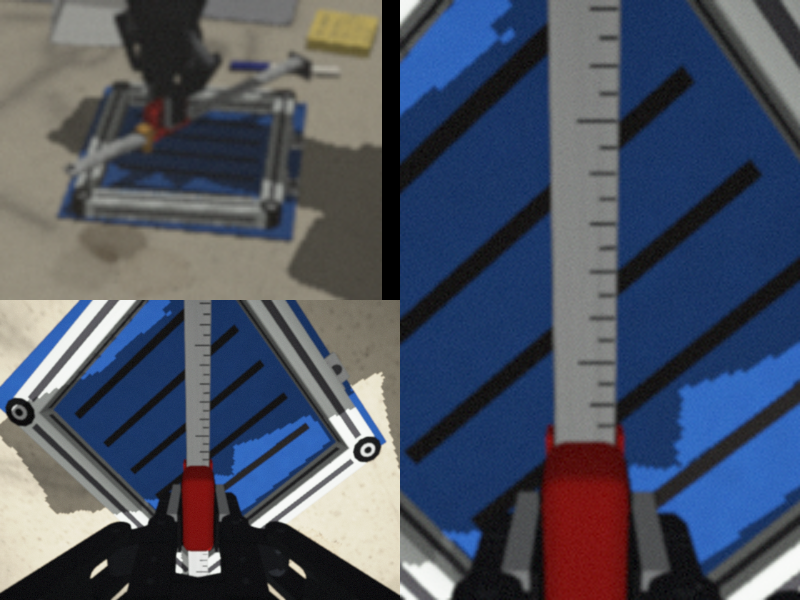

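Call:
carry_out:
  plan:
    - [[0,0,0,0,0,-12,10],[0,0,0,0,0,-25,10],[0,0,0,0,0,-25,10],[0,0,0,0,0,-25,10],[0,0,0,2.4,3.2,-25,10],[0,0,0,4.9,6.4,-25,10],[0,0,0,7.3,9.5,-25,10],[0,0,0,9.7,12.7,-25,10],[0,0,0,12.2,15.9,-25,10],[0,0,0,14.6,19.1,-25,10],[0,0,0,17,22.2,-25,10],[0,0,0,19.5,25.4,-25,10],[0,0,0,21.9,28.6,-25,10],[0,0,0,24.3,31.8,-25,10],[0,0,0,26.8,34.9,-25,10],[0,0,0,29.2,38.1,-25,10],[0,0,0,31,40.5,-25,10],[0,0,0,31,40.5,-25,10],[0,0,0,31,40.5,-25,10]]

```text
clock: 15.45
tcp_pos: [0.584, -0.0074, 0.0423]
orientation: [-0.0, -0.443, 0.896, 0.0]
wrist_force: [-1.4, -2.2, -2.3]
finger_gap: 0.0173
grip_force: 49.2
```

Call:
carry_out:
  plan:
    - [[0,0,0,0.6,0.8,0,10],[0,0,0,1.2,1.6,0,10],[0,0,0,1.8,2.4,0,10],[0,0,0,2.4,3.2,0,10],[0,0,0,3,4,0,10],[0,0,0,3.4,4.4,0,10],[0,0,0,3.4,4.4,0,10],[0,0,0,3.4,4.4,0,10]]

```text
clock: 16.25
tcp_pos: [0.5874, -0.003, 0.0423]
orientation: [0.0, -0.443, 0.896, 0.0]
wrist_force: [-1.4, -1.3, -1.6]
finger_gap: 0.0172
grip_force: 49.2
```

Call:
carry_out:
  plan:
    - [[0,0,0,0.6,0.8,0,10],[0,0,0,1.2,1.6,0,10],[0,0,0,1.2,1.6,0,10],[0,0,0,1.2,1.6,0,10]]

```text
clock: 16.65
tcp_pos: [0.5881, -0.0022, 0.0422]
orientation: [-0.001, -0.443, 0.897, -0.0]
wrist_force: [-2.6, -5.0, -1.6]
finger_gap: 0.0172
grip_force: 49.2
```

Call:
carry_out:
  plan:
    - [[0,0,0,0.5,0.3,0,10],[0,0,0,0.9,0.5,0,10],[0,0,0,0.9,0.5,0,10],[0,0,0,0.9,0.5,0,10],[0,0,0,0.9,0.5,0,10]]

```text
clock: 17.15
tcp_pos: [0.5884, -0.0022, 0.0421]
orientation: [-0.001, -0.443, 0.897, -0.0]
wrist_force: [-3.5, -6.4, -0.9]
finger_gap: 0.0171
grip_force: 49.2
```

Call:
carry_out:
  plan:
    - [[0,0,0,0,0,0,10],[0,0,0,0,0,0,10],[0,0,0,0,0,0,10],[0,0,0,0,0,0,10]]

```text
clock: 17.55
tcp_pos: [0.5885, -0.0021, 0.0421]
orientation: [-0.001, -0.443, 0.897, -0.0]
wrist_force: [-4.2, -6.3, -0.7]
finger_gap: 0.0167
grip_force: 49.2
```

```bash
python3 - <<'E'
from h import *
b=viewer.read_camera('wrist')[:,:,::-1];cv2.imwrite('pics/w5.png',b)
a=cv2.imread('pics/w4.png')
f=lambda i:cv2.resize(i[40:260,255:300],(123*1,600),interpolation=cv2.INTER_CUBIC)
cv2.imwrite('pics/cmp.png',np.hstack([cv2.resize(i[0:260,250:305],(220,600) if 0 else (127,600),interpolation=cv2.INTER_CUBIC) for i in(a,b)]))
# tick profile: dark column fraction on right part of beam, mapped to tool x at beam top (z tool: TCP 24.8 above lower end, beam top 22)
for n,i in(('home',a),('out',b)):
    g=cv2.cvtColor(i,cv2.COLOR_BGR2GRAY).astype(float)
    col=g[0:232,284:289].mean(1);lo=g[0:232,266:272].mean(1);r=col/lo
    v=np.arange(232);y=(v-210.14)/350.94
    x=.075+(-.956*y-.295)*(.142+.0028)/(.956-.295*y)
    idx=[k for k in range(2,230) if r[k]<r[k-1] and r[k]<=r[k+1] and r[k]<.93*np.median(r)]
    print(n,[(k,round(x[k]*1e3,1),round(r[k],2)) for k in idx])
    t=g[0:232,272:279].mean(1)/lo;print('long',[(k,round(x[k]*1e3,1),round(t[k],2)) for k in range(1,231) if t[k]<t[k-1] and t[k]<=t[k+1] and t[k]<.9])
E
```

```text
home [(4, np.float64(109.2), np.float64(0.53)), (19, np.float64(104.3), np.float64(0.61)), (34, np.float64(99.2), np.float64(0.56)), (49, np.float64(94.1), np.float64(0.62)), (63, np.float64(89.2), np.float64(0.53)), (77, np.float64(84.2), np.float64(0.62)), (91, np.float64(79.1), np.float64(0.61)), (104, np.float64(74.2), np.float64(0.66)), (117, np.float64(69.2), np.float64(0.53)), (130, np.float64(64.1), np.float64(0.62)), (142, np.float64(59.4), np.float64(0.59)), (155, np.float64(54.1), np.float64(0.65)), (167, np.float64(49.1), np.float64(0.59)), (178, np.float64(44.4), np.float64(0.62)), (190, np.float64(39.3), np.float64(0.57)), (201, np.float64(34.4), np.float64(0.6)), (212, np.float64(29.5), np.float64(0.56)), (223, np.float64(24.4), np.float64(0.63))]
long [(63, np.float64(89.2), np.float64(0.6)), (190, np.float64(39.3), np.float64(0.68))]
out [(15, np.float64(105.6), np.float64(0.61)), (30, np.float64(100.6), np.float64(0.5)), (45, np.float64(95.5), np.float64(0.61)), (59, np.float64(90.6), np.float64(0.54)), (73, np.float64(85.6), np.float64(0.61)), (87, np.float64(80.5), np.float64(0.53)), (100, np.float64(75.7), np.float64(0.66)), (113, np.float64(70.8), np.float64(0.6)), (126, np.float64(65.7), np.float64(0.66)), (139, np.float64(60.6), np.float64(0.59)), (151, np.float64(55.7), np.float64(0.61)), (163, np.float64(50.8), np.float64(0.6)), (175, np.float64(45.7), np.float64(0.6)), (187, np.float64(40.6), np.float64(0.61)), (198, np.float64(35.7), np.float64(0.67)), (209, np.float64(30.8), np.float64(0.57)), (220, np.float64(25.8), np.float64(0.59))]
long [(59, np.float64(90.6), np.float64(0.64)), (187, np.float64(40.6), np.float64(0.71))]
```

View pics/cmp.png

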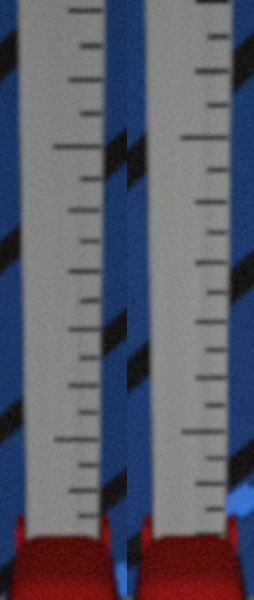

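Call:
carry_out:
  plan:
    - [[0,0,0,-2.4,-3.2,0,10],[0,0,0,-6,-8,0,10],[0,0,0,-10,-13,0,10],[0,0,0,-14,-18,0,10],[0,0,0,-18,-23,0,10],[0,0,0,-22,-28,0,10],[0,0,0,-26,-33.5,0,10],[0,0,0,-30,-38.5,0,10],[0,0,0,-34,-43.8,0,10],[0,0,0,-37.5,-48.3,0,10],[0,0,0,-37.5,-48.3,0,10],[0,0,0,-37.5,-48.3,0,10],[0,0,0,-37.5,-48.3,30,10],[0,0,0,-37.5,-48.3,60,10],[0,0,0,-37.5,-48.3,60,10]]

```text
clock: 19.1
tcp_pos: [0.5553, -0.0497, 0.1065]
orientation: [0.003, -0.443, 0.896, -0.002]
wrist_force: [1.3, -0.3, -1.8]
finger_gap: 0.017
grip_force: 49.3
```

Call:
carry_out:
  plan:
    - [[0,0,-0.09,0,25,0,10],[0,0,-0.18,0,50,0,10],[0,0,-0.27,0,80,0,10],[0,0,-0.36,0,110,0,10],[0,0,-0.45,0,140,0,10],[0,0,-0.54,0,170,0,10],[0,0,-0.63,0,200,0,10],[0,0,-0.72,0,230,0,10],[0,0,-0.81,0,260,0,10],[0,0,-0.899,1,290,0,10],[0,0,-0.899,1,300,0,10],[0,0,-0.899,1,300,0,10],[0,0,-0.899,1,300,-25,10],[0,0,-0.899,1,300,-50,10],[0,0,-0.899,1,300,-65,10],[0,0,-0.899,1,300,-73,10],[0,0,-0.899,1,300,-77,10],[0,0,-0.899,1,300,-77,10],[0,0,-0.899,1,300,-77,10]]

```text
clock: 21.0
tcp_pos: [0.5538, 0.2504, 0.0261]
orientation: [0.001, -0.009, 1.0, 0.0]
wrist_force: [0.0, -0.5, -2.2]
finger_gap: 0.0174
grip_force: 49.3
```

Call:
carry_out:
  plan:
    - [[0,0,0,0,0,-2,10],[0,0,0,0,0,-3,10],[0,0,0,0,0,-3,10],[0,0,0,0,0,-3,30],[0,0,0,0,0,-3,50],[0,0,0,0,0,-3,50],[0,0,0,0,0,-3,50],[0,0,0,0,0,20,50],[0,0,0,0,0,60,50],[0,0,0,0,0,100,50],[0,0,0,0,0,140,10],[0,0,0,0,0,180,0],[0,0,0,0,0,180,0],[0,0,0,0,0,180,0]]

```text
clock: 22.4
tcp_pos: [0.5537, 0.2509, 0.2064]
orientation: [0.001, -0.01, 1.0, 0.0]
wrist_force: [0.2, 0.5, -0.9]
finger_gap: -0.0001
grip_force: 0.0
```

```bash
python3 - <<'E'
from h import *
s=monitor.get_state();print(s['tcp_pos'],s['clock'],s['finger_gap'])
im=viewer.read_camera('wrist')[:,:,::-1];cv2.imwrite('pics/w6.png',im)
sd=viewer.read_camera('side')[:,:,::-1]
o=np.zeros((600,800,3),np.uint8);o[:300,:400]=cv2.resize(im,(400,300));o[300:,:400]=cv2.resize(sd[160:370,130:410],(400,300))
cv2.imwrite('pics/w6b.png',o[:,:400])
E
```

```text
[0.5536935  0.2509212  0.20636924] 22.4 -7.316917888688083e-05
```

View pics/w6b.png

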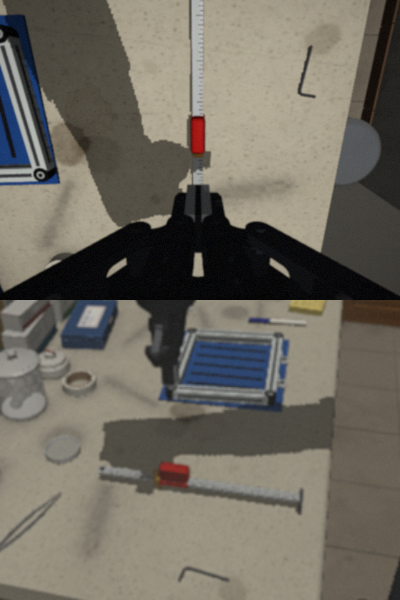

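Call:
carry_out:
  plan:
    - [[0,0,0.03,22,-42,0,0],[0,0,0.03,44,-84,0,0],[0,0,0.03,65,-126,0,0],[0,0,0.03,65,-165,0,0],[0,0,0.03,65,-165,-45,0],[0,0,0.03,65,-165,-90,0],[0,0,0.03,65,-165,-135,0],[0,0,0.03,65,-165,-170,0],[0,0,0.03,65,-165,-186,0],[0,0,0.03,65,-165,-189,0],[0,0,0.03,65,-165,-189,0],[0,0,0.03,65,-165,-189,0]]

```text
clock: 23.7
tcp_pos: [0.6185, 0.0857, 0.017]
orientation: [0.001, -0.025, 1.0, 0.0]
wrist_force: [-0.0, -0.4, -0.4]
finger_gap: -0.0001
grip_force: 0.0
```

Call:
carry_out:
  plan:
    - [[0,0,0,0,-3,0,0],[0,0,0,0,-6,0,0],[0,0,0,0,-9,0,0],[0,0,0,0,-12,0,0],[0,0,0,0,-15,0,0],[0,0,0,0,-18,0,0],[0,0,0,0,-20,0,0],[0,0,0,0,-20,0,0],[0,0,0,0,-20,0,0]]

```text
clock: 24.6
tcp_pos: [0.6179, 0.0656, 0.0163]
orientation: [-0.0, -0.025, 1.0, 0.0]
wrist_force: [1.0, -0.1, 0.3]
finger_gap: -0.0002
grip_force: 0.0
```

No contact yet; creeping on.

Call:
carry_out:
  plan:
    - [[0,0,0,0,-1,0,0],[0,0,0,0,-2,0,0],[0,0,0,0,-3,0,0],[0,0,0,0,-4,0,0],[0,0,0,0,-5,0,0],[0,0,0,0,-6,0,0],[0,0,0,0,-6,0,0]]

```text
clock: 25.3
tcp_pos: [0.6179, 0.0595, 0.0163]
orientation: [-0.0, -0.024, 1.0, 0.0]
wrist_force: [0.3, 0.0, 0.4]
finger_gap: -0.0001
grip_force: 0.0
```

Call:
carry_out:
  plan:
    - [[0,0,0,0,-1,0,0],[0,0,0,0,-2,0,0],[0,0,0,0,-3,0,0],[0,0,0,0,-4,0,0],[0,0,0,0,-4,0,0],[0,0,0,0,-4,0,0]]

```text
clock: 25.9
tcp_pos: [0.6179, 0.0577, 0.0163]
orientation: [0.0, -0.025, 1.0, 0.002]
wrist_force: [-0.1, 7.9, -0.8]
finger_gap: -0.0003
grip_force: 3.4
```

Call:
carry_out:
  plan:
    - [[0,0,0,0,-1,0,0],[0,0,0,0,-2,0,0],[0,0,0,0.1,-3,0,0],[0,0,0,0.2,-4,0,0],[0,0,0,0.2,-5,0,0],[0,0,0,0.3,-6,0,0],[0,0,0,0.3,-7,0,0],[0,0,0,0.4,-8,0,0],[0,0,0,0.4,-9,0,0],[0,0,0,0.4,-9,0,0],[0,0,0,0.4,-9,0,0]]

```text
clock: 27.0
tcp_pos: [0.6188, 0.0511, 0.0163]
orientation: [0.001, -0.026, 1.0, 0.004]
wrist_force: [2.5, 13.9, -1.4]
finger_gap: 0.0002
grip_force: 6.3
```

Call:
carry_out:
  plan:
    - [[0,0,0,0,-1,0,0],[0,0,0,0,-2,0,0],[0,0,0,0.1,-3,0,0],[0,0,0,0.2,-4,0,0],[0,0,0,0.2,-4.3,0,0],[0,0,0,0.2,-4.3,0,0],[0,0,0,0.2,-4.3,0,0]]

```text
clock: 27.7
tcp_pos: [0.6192, 0.0468, 0.0163]
orientation: [0.001, -0.026, 1.0, 0.004]
wrist_force: [2.4, 14.6, -1.7]
finger_gap: -0.0001
grip_force: 6.3
```

Call:
carry_out:
  plan:
    - [[0,0,0,0,8,0,0],[0,0,0,0,20,0,0],[0,0,0,0,30,0,0],[0,0,0,0,30,45,0],[0,0,0,0,30,90,0],[0,0,0,0,30,135,0],[0,0,0,0,30,180,0],[0,0,-0.047,-15,-10,220,0],[0,0,-0.047,-38,-60,245,0],[0,0,-0.047,-38,-102,245,85],[0,0,-0.047,-38,-102,245,85],[0,0,-0.047,-38,-102,245,85],[0,0,-0.047,-38,-102,245,85],[0,0,-0.047,-38,-102,245,85]]

```text
clock: 29.1
tcp_pos: [0.5804, -0.0582, 0.2605]
orientation: [-0.001, -0.002, 1.0, 0.0]
wrist_force: [-0.2, 0.1, -0.4]
finger_gap: 0.0721
grip_force: 0.0
```

```bash
python3 - <<'E'
from h import *
import pickle
c=viewer.calibration('wrist');im=viewer.read_camera('wrist')[:,:,::-1]
pickle.dump(c,open('w7.pkl','wb'));cv2.imwrite('pics/w7.png',im)
old=pickle.load(open('w1.pkl','rb'));io=cv2.imread('pics/w1.png')
print(monitor.get_state()['tcp_pos'])
P=model([*Q[:3],0.0])
sets=[(io,old,model(Q)),(im,c,P)]
tiles=[]
for i,k,M in sets:
    a=[]
    for m in M:
        p=proj(k,[*m,.027]);u,v=map(int,p.round())
        t=cv2.resize(i[max(v-17,0):v+18,u-17:u+18],(200,200),interpolation=cv2.INTER_CUBIC)
        cv2.circle(t,tuple(int((x-y+17+.5)*200/35) for x,y in zip(p,(u,v))),2,(0,0,255),-1);tiles.append(t)
        r=refine(i,u,v);a.append(px(k,r[0],r[1],.027)[:2])
    a=np.array(a);f=least_squares(lambda q:(model(q)-a).ravel(),Q);print(f.x.round(4),(f.fun*1e3).round(1))
cv2.imwrite('pics/tiles.png',np.vstack([np.hstack(tiles[:4]),np.hstack(tiles[4:])]))
E
```

```text
[ 0.58045407 -0.05810199  0.26058217]
[ 0.5336 -0.0806  0.0487  0.0113] [-0.7 -0.5 -0.4  0.4  0.7  0.2  0.4 -0.1]
[ 0.5344 -0.0814  0.0387  0.0028] [ 1.1 -0.5 -0.4  0.5 -1.1 -1.3  0.3  1.3]
```

View pics/tiles.png

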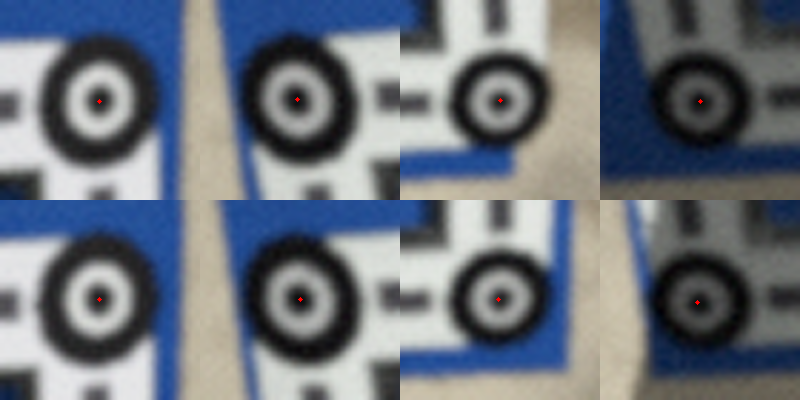

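```bash
python3 -c "
from workcell import order
print(order.hand_in())"
```

```text
the job is handed in; nothing more can be done
None
```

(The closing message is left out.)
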